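# Set a clean spot plate on the filming stage

## Robot

A 7-joint arm with a two-finger parallel gripper is mounted at the origin on the work surface. World frame = base frame: x ahead of the robot, y to its left, z up, the work surface at z = 0. Lengths are in m, angles in rad, forces in N, time in s.
With the tool pointing down it reaches from about 0.425 to 0.925 m from the base axis. Payload 6.8 kg.
Tool frame: the origin (TCP) lies at the very end of the fingers, on their centre line; the grasp point (between the pads) lies 19 mm behind it (r.tcp_to_grasp is the distance from the TCP to the grasp point, in m); z points along the fingers, y is the line along which they close (so a half turn about z gives the same grasp; the last joint's range is limited). The gripper opens to 85 mm and grips with 20 to 120 N. Pads are 22 mm wide; open, the fingers measure 114 mm over their backs; the gripper's body (76 mm by 85 mm) begins 54 mm behind the grasp point. The pads swing forward as they close: fully open they stand 13 mm farther back than shut.
Start: joints at [1.05, 0.477, 0.022, 1.555, -0.011, 1.109, -0.083], TCP at [0.271, -0.618, 0.231] pointing down, gripper open.
Joint ranges: [-2.96, 2.96], [-0.34, 2.1], [-1.41, 1.46], [0.24, 2.44], [-1.37, 4.51], [0.17, 1.92], [-2.96, 2.96]. Speed limits (rad/s): [2.39, 2.39, 3.14, 3.14, 3.14, 3.14, 3.14].

## Interface

Orientations are given as a rotation vector (axis times angle).
In Python, from bench import r gives the robot as it stands.
- The arm moves only by the tool step_arm, never from a script. Its argument "moves" is a list of rows, each a list of 7 numbers: the shift along the tool's x, y, z in mm, then the turn, a rotation vector about the tool's x, y, z in rad, then the finger opening in mm, from 0 to 85.4. A call has 1 to 8 rows; each row is the pose to reach, as a shift and turn from the pose commanded when the call began, along the tool's axes at that moment; what a row does not reach only later rows make up. A row lasts 1/10 s, in which the tool goes at most 50 mm and 8.59 degrees, less where a joint would pass 70% of its speed; a pose out of reach is approached as far as the arm can. A call with a gripper value outside its range is refused whole. The fingers move at their own pace and stop on an object; "grip_force" is the grip in N (left out, the last holds). Time passes only in rows, so rows that repeat a pose let the fingers close. It gives the time, the measured TCP pose, the force, the opening and the grip force at its end, in the units of the state.
- r.get_obs(): the state, without advancing time (a new reading comes with each control period).
- r.grab_frame(name): name is "scene" or "top"; returns a dict with "image" (400x640x3 uint8, red, green, blue), "depth" (400x640 float32, m along the optical axis (not along the pixel's ray), 0 where there is no reading), "mtx" (3x3 intrinsics, pixels), "rvec" (rotation vector, rad) and "tvec" (3), from world to camera coordinates, as OpenCV has them. Camera axes: x right, y down, z forward; pixel columns grow to the right and rows downward; lengths in m; the calibration is good to about 2 mm. A picture is of the moment at which its call begins.
- r.hand_in(): hands the job in; it is judged then, once.
The state is a dict: "clock": time; "joints": joint angles; "qvel": joint speeds; "tau": joint torques, N m; "tcp_pos": TCP position; "orientation": TCP orientation; "contact_force": force on the tool from outside, world axes, zero at the start; "moment": the same for the moment, N m; "grip_width": finger opening in m; "gripper_force": force on a finger pad.
Only numpy, scipy, OpenCV 4.12 (cv2) and the standard library are available. Lean on these libraries where they do the work, as an engineer would, in place of code of your own. Each camera call takes 0.05 s, during which the arm holds its last target. There are 200 camera calls.

## Task

Get the next spot plate ready for filming: take the top plate off the spring-loaded dispenser, where the plates are kept wells-down against dust, turn it over and seat it wells-up on the filming stage, its two end notches over the two pins, lying flat and fully down. Do not drop the porcelain, and leave the other plates in the dispenser, risen by one. Leave the flask and the two small bottles where they stand.

Things in the scene. Friction and masses are not known exactly. Their poses are not given: they have to be found in the camera images.
- plate1_center (a point): centre of the top spot plate: white porcelain, 60 (x) x 100 (y) x 14 (z) mm, 150 to 190 g. Its z points out of the plain flat back, its six round wells (20 mm wide) face -z: it starts wells-down. Each short end has a notch right through, 10 wide, 10 deep, its middle at x +15 in the end at y +50 and at x -15 in the end at y -50.
- plate2_center (a point): second from the top: one of the three identical plates below the top one, its centre half-way up; same axes and size as plate1
- plate3_center (a point): third from the top: one of the three identical plates below the top one, its centre half-way up; same axes and size as plate1
- plate4_center (a point): lowest, on the carrier: one of the three identical plates below the top one, its centre half-way up; same axes and size as plate1
- dispenser: fixed steel plate dispenser, origin at the centre of its underside, z up, base 96 (x) x 140 (y) x 8 mm; plates lie with their length along its y. Sheet cheeks with a window at x +-33 (2 mm thick, rim 94 mm up), ends open but for corner angles up to 103 mm high. The plates have 2 mm play. The top plate lies from about 97 to 111 mm up (+-2 mm), so above the cheeks, free to lift; when it is taken the rest rise 14 mm
- carrier (a joint): height of the sprung carrier under the stack, in m: about 0 with four plates, 0.014 with three, -0.020 pushed right down. Soft spring, 120 N/m: one plate's weight is 14 mm
- stage_top (a point): centre of the top face of the fixed filming stage, a matt dark metal plate 120 (x) x 170 (y) mm, its top face 14 mm above the desk, z up. Two steel pins 7 mm thick, 11 mm high, coned over the last 5 mm, stand at x +15, y -45 and x -15, y +45 mm: a plate goes down on them only wells-up, its length along y, either way round, with 1.5 mm play each way.
- rack_slot (a point): middle of the floor of the middle slot of a fixed wire drying rack, 14 mm above the desk, z up; a plate can stand here on a short end, its faces to +-y, while you change your grip. Three slots at y -22, 0, +22 mm, each 18 mm wide (y) between wire loops 4 mm thick, 48 mm wide (x +-24), that reach 46 mm above this floor. A plate left here may lean up to 0.1 rad
- flask: bystander: white drinking flask with grey cap, 68 mm thick, 194 mm tall, upright, origin at the centre of its underside
- dropper: bystander: small amber dropper bottle with black bulb, 36 mm thick, 90 mm tall, origin at the centre of its underside
- jar: bystander: amber reagent bottle with black cap, 50 mm thick, 74 mm tall, origin at the centre of its underside
Things that resemble listed ones, but are neither listed nor needed, are in the scene too. What is shaped like the part that bears plate2_center but yellow is not meant.

How it is judged:
By the outcome, as a careful person would: the job done as asked, in the order asked, and still so for the second after the job is handed in, with the robot touching nothing.
It also fails if it takes over 61 s, if anything falls off the work surface, if the arm or the gripper's body presses on something with over 40 N, if the wrist force passes 120 N, or if a joint passes its speed limit or range.

## Working session

There is one attempt and no reset: what is moved stays moved. The work goes in short steps, Python scripts to look and compute and a tool call to move; the robot and the scene stay as the last step left them, time stands still between calls to the robot, and variables do not carry over. Pictures are saved under pics/ and viewed, at most 11 in all, crops included, and the job is handed in when it is done.

Besides the shell and the picture viewer there is one more tool, called after "Emit:" as a command line: name --pt "numbers of a row" for each row, then --argument value for the rest. step_arm: Moves the arm, as the interface text tells. Its arguments: {"type":"object","properties":{"moves":{"type":"array","items":{"type":"array","items":{"type":"number"}}},"grip_force":{"type":"number"}},"required":["moves"]}

```bash
ls; mkdir -p pics; python3 - <<'E'
from bench import r
import cv2,numpy as np
o=r.get_obs();print({k:np.round(v,3) for k,v in o.items()}, r.tcp_to_grasp)
for n in("scene","top"):
    f=r.grab_frame(n);cv2.imwrite(f"pics/{n}0.png",f["image"][:,:,::-1]);np.savez(f"/tmp/{n}0.npz",**f)
    R=cv2.Rodrigues(f["rvec"])[0];print(n,f["mtx"].tolist(),(-R.T@f["tvec"].ravel()).round(3),R[2].round(3))
E
```

```text
pics
{'clock': np.float64(0.0), 'joints': array([ 1.05 ,  0.478,  0.022,  1.556, -0.011,  1.109, -0.083]), 'qvel': array([-0.   , -0.001, -0.   ,  0.001,  0.   , -0.002, -0.001]), 'tau': array([-1.0000e-03, -5.9646e+01,  1.6080e+00, -2.8120e+01,  1.2000e-02,
        9.0000e-03, -0.0000e+00]), 'tcp_pos': array([ 0.271, -0.618,  0.23 ]), 'orientation': array([-3.073e+00, -6.440e-01,  1.000e-03]), 'contact_force': array([-0.473,  0.719,  0.104]), 'moment': array([ 0.019, -0.012,  0.057]), 'gripper_force': np.float64(0.0), 'grip_width': np.float64(0.085)} 0.0187
scene [[500.5920219529196, 0.0, 314.65330723286576], [0.0, 500.5920219529196, 197.58026536720283], [0.0, 0.0, 1.0]] [1.132 0.485 0.711] [-0.568 -0.522 -0.636]
top [[397.2958618253636, 0.0, 320.49992939528477], [0.0, 397.2958618253636, 198.39007243287455], [0.0, 0.0, 1.0]] [ 0.473 -0.001  0.953] [ 0.136  0.001 -0.991]
```

```bash
sleep 1; ls pics
```

```text
scene0.png
top0.png
```

View pics/scene0.png

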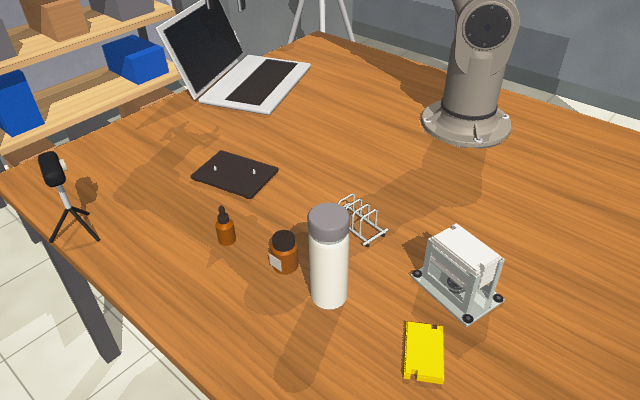

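View pics/top0.png

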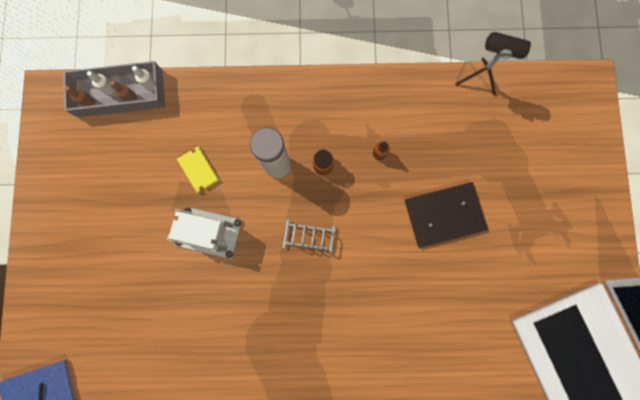

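Scene view: the dispenser with a white top plate is at (465,243), the yellow look-alike at (425,352), the rack at (365,218) and the stage with its two pins at (215,168) and (254,170). In the top view these are at (200,230), (197,170), (310,237) and (446,215), with pins at (431,225) and (463,203).

Candidates for the wanted plate are the dispenser's white top plate, the yellow plate (excluded by its colour) and the plates below. I choose the dispenser's top plate.

```bash
cat > h.py <<'E'
import numpy as np,cv2
def load(n): return dict(np.load(f"/tmp/{n}.npz"))
def cam(f):
    R=cv2.Rodrigues(f["rvec"])[0]; return R,-R.T@f["tvec"].ravel()
def ray(f,uv,z):
    R,c=cam(f); uv=np.atleast_2d(uv).astype(float)
    d=np.c_[uv,np.ones(len(uv))]@np.linalg.inv(f["mtx"]).T@R
    return c+d*((z-c[2])/d[:,2])[:,None]
def cloud(f):
    R,c=cam(f); v,u=np.mgrid[:400,:640]
    d=np.stack([u,v,np.ones_like(u)],-1)@np.linalg.inv(f["mtx"]).T
    return (d*f["depth"][...,None])@R+c
def rect(P):
    r=cv2.minAreaRect((P[:,:2]*1000).astype(np.float32)); return np.round(r[0],1),np.round(r[1],1),round(r[2],1)
E
python3 - <<'E'
from h import *
from bench import r
print([a for a in dir(r) if a[0]!='_'])
for n in("top0","scene0"):
    f=load(n);C=cloud(f);z=C[...,2];I=f["image"].astype(int);ok=f["depth"]>0
    def box(x0,x1,y0,y1,z0,z1): return ok&(C[...,0]>x0)&(C[...,0]<x1)&(C[...,1]>y0)&(C[...,1]<y1)&(z>z0)&(z<z1)
    for nm,uv in (("disp",(200,230)),("rack",(310,237)),("stage",(446,215))): 
        if n=="top0":print(nm,ray(f,uv,0.05).round(3),C[uv[1],uv[0]].round(3))
    white=(I.min(-1)>150)
    m=box(.3,.6,.15,.45,.09,.125)&white;P=C[m];print(n,"plate",m.sum(),rect(P),np.median(P[:,2]).round(4))
    m=box(.3,.65,-.5,-.1,.006,.03)&(I.max(-1)<90);P=C[m];print("stage",m.sum(),rect(P),np.median(P[:,2]).round(4))
    m=box(.3,.65,-.5,-.1,.005,.05)&(I.min(-1)>110)
    k,l,s,c=cv2.connectedComponentsWithStats(m.astype(np.uint8))
    print("pins",[(c[i].round(1),s[i,4],ray(f,c[i],.021).round(4)) for i in range(1,k) if s[i,4]<60])
    m=box(.3,.55,-.06,.1,.008,.08)&(I.max(-1)-I.min(-1)<40);P=C[m];print("rack",m.sum(),rect(P),np.percentile(P[:,2],[1,50,99]).round(4))
    for nm,b in(("jar",(.5,.75,-.06,.05,.03,.09)),("flask",(.45,.75,.03,.25,.1,.2)),("drop",(.5,.75,-.25,-.07,.03,.1))):
        P=C[box(*b)];print(nm,len(P),rect(P) if len(P) else 0)
a=cv2.imread("pics/scene0.png")[170:340,310:520];b=cv2.imread("pics/top0.png")[140:270,150:350]
cv2.imwrite("pics/crop.png",np.vstack([cv2.resize(a,(420,340),interpolation=2),cv2.resize(b,(420,260),interpolation=2)]))
E
```

```text
['Unreachable', 'get_obs', 'grab_frame', 'hand_in', 'tcp_to_grasp']
disp [[0.529 0.275 0.05 ]] [0.525 0.256 0.111]
rack [[0.509 0.025 0.05 ]] [0.511 0.026 0.003]
stage [[ 0.554 -0.285  0.05 ]] [ 0.557 -0.297  0.013]
top0 plate 1319 (array([526.3, 268.9]), array([106. ,  67.6]), 75.8) 0.1099
stage 3558 (array([ 445.1, -344.5]), array([386.6, 182.2]), 22.8) 0.0142
pins [(array([463. , 202.5]), np.int32(2), array([[ 0.5853, -0.3363,  0.021 ]])), (array([430.5, 224.5]), np.int32(4), array([[ 0.5346, -0.2569,  0.021 ]]))]
rack 459 (array([511.1,  29.5]), array([116.1,  64. ]), 82.5) [0.0093 0.0146 0.0622]
jar 475 (array([603.8,   4.7]), array([ 48.4, 212.4]), 81.7)
flask 1626 (array([604.4, 168.6]), array([ 67.3, 278. ]), 52.7)
drop 198 (array([ 711.1, -144.9]), array([34.4, 31.1]), 70.1)
scene0 plate 1776 (array([527.4, 269.3]), array([109.7,  69.3]), 76.4) 0.1097
stage 2321 (array([ 447.3, -342.2]), array([389.8, 183.8]), 22.7) 0.0137
pins [(array([214.6, 168.1]), np.int32(11), array([[ 0.587 , -0.3326,  0.021 ]])), (array([253.5, 171. ]), np.int32(10), array([[ 0.536 , -0.2539,  0.021 ]]))]
rack 528 (array([510.5,  31.5]), array([116. ,  62.1]), 80.8) [0.0084 0.0169 0.0602]
jar 890 (array([605.8,   5.2]), array([ 50.5, 219. ]), 82.3)
flask 3040 (array([606.1, 167.9]), array([ 67.5, 275.9]), 53.5)
drop 368 (array([ 717.3, -140.6]), array([29.1, 35.5]), 55.1)
```

View pics/crop.png

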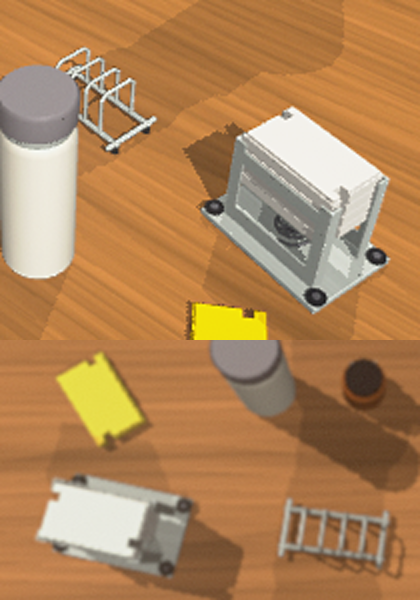

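```bash
python3 - <<'E'
from h import *
for n in("top0","scene0"):
    f=load(n);C=cloud(f);z=C[...,2];I=f["image"].astype(int);ok=f["depth"]>0
    def big(m):
        k,l,s,c=cv2.connectedComponentsWithStats(m.astype(np.uint8));return l==1+np.argmax(s[1:,4])
    def box(x0,x1,y0,y1,z0,z1): return ok&(C[...,0]>x0)&(C[...,0]<x1)&(C[...,1]>y0)&(C[...,1]<y1)&(z>z0)&(z<z1)
    m=big(box(.45,.6,.15,.38,.106,.125));P=C[m];print(n,"plate",m.sum(),rect(P),np.median(P[:,2]).round(4))
    # contour via ray onto plane of plate top
    q=np.argwhere(m)[:,::-1];print(" ray",rect(ray(f,q,.111)))
    m=big(box(.45,.65,-.42,-.15,.008,.03)&(I.max(-1)<90));P=C[m];print("stage",m.sum(),rect(P),np.median(P[:,2]).round(4))
    m=box(.42,.6,-.06,.12,.04,.08)&(I.max(-1)-I.min(-1)<40);P=C[m];print("rack loops",m.sum(),rect(P));
    ang=np.deg2rad(-8);u=np.array([np.sin(-ang),np.cos(ang)])
    print(np.histogram(P[:,:2]@u,bins=30)[0], (P[:,:2]@u).min().round(4),(P[:,:2]@u).max().round(4))
    m=box(.55,.67,-.04,.05,.066,.09);print("jar",rect(C[m]));m=box(.55,.7,.08,.22,.185,.2);print("flask",rect(C[m]))
E
```

```text
top0 plate 1259 (array([526.1, 268.5]), array([100.2,  59.9]), 75.9) 0.11
 ray (array([525.9, 267.5]), array([99.5, 59.6]), 75.9)
stage 3509 (array([ 558.6, -297.1]), array([118.5, 170.3]), 13.5) 0.0142
rack loops 142 (array([511.6,  29.5]), array([69.8, 46.2]), 81.3)
[22 14  0  0  0  0  0  0  0 11 20  2  0  0  0  0  0  0  2 21 12  0  0  0
  0  0  0  0 18 20] 0.0655 0.1353
jar (array([667.2,  -7. ]), array([ 5.3, 22.6]), 0.2)
flask (array([677.2, 108.6]), array([45.3, 56.5]), 1.6)
scene0 plate 1534 (array([528.6, 269.7]), array([100.2,  62.4]), 76.3) 0.1099
 ray (array([532.1, 270.7]), array([100.6,  63.5]), 75.7)
stage 2254 (array([ 560.9, -294.7]), array([122. , 170.8]), 12.7) 0.0137
rack loops 183 (array([513.2,  29.8]), array([71.7, 48.8]), 81.1)
[ 5 28  4  0  0  0  0  0  0  3 25 12  0  0  0  0  0  0  3 36 18  0  0  0
  0  0  0  1 25 23] 0.0652 0.1371
jar (array([667.7,  -7.6]), array([19.8,  4.4]), 87.4)
flask (array([678.4, 109.8]), array([59.5, 43.1]), 89.8)
```

The crop shows the white plate topping the dispenser, its notches at the far end and the near-right end, with the yellow plate separate on the desk. That confirms my choice.

Measured:
- Plate at (0.527, 0.269), top z 0.110, long axis at azimuth 76°.
- Rack at (0.512, 0.030), y axis at azimuth 81°.
- Stage at (0.5605, -0.2955), turned about 13.8°.

Sizes and heights agree with the description.

```bash
cat > go.py <<'E'
# go.py x y z(mm) azx(tool x azimuth deg, before pitch) pitch(deg about tool y)
import sys,numpy as np
from scipy.spatial.transform import Rotation as Ro
from bench import r
def Rt(az,p): return Ro.from_euler('z',az,degrees=True)*Ro.from_euler('x',180,degrees=True)*Ro.from_euler('y',p,degrees=True)
o=r.get_obs();R=Ro.from_rotvec(o["orientation"])
x,y,z,az,p=map(float,sys.argv[1:6])
T=Rt(az,p)
print("shift",(R.inv().apply(np.array([x,y,z])/1000-o["tcp_pos"])*1000).round(1),"turn",(R.inv()*T).as_rotvec().round(4))
print("t",o["clock"].round(2),"tcp",(o["tcp_pos"]*1000).round(1),"j",o["joints"].round(2),"w",round(o["grip_width"]*1000,1),"F",o["contact_force"].round(1),o["gripper_force"].round(1),"toolz",R.as_matrix()[:,2].round(3),"toolx",R.as_matrix()[:,0].round(3))
E
python3 go.py 527 269 200 76 0
```

```text
shift [ 590.7 -709.4   31.5] turn [-1.600e-03 -7.000e-04 -9.136e-01]Traceback (most recent call last):
  File "go.py", line 10, in <module>
    print("t",o["clock"].round(2),"tcp",(o["tcp_pos"]*1000).round(1),"j",o["joints"].round(2),"w",round(o["grip_width"]*1000,1),"F",o["contact_force"].round(1),o["gripper_force"].round(1),"toolz",R.as_matrix()[:,2].round(3),"toolx",R.as_matrix()[:,0].round(3))
              ^^^^^^^^^^^^^^^^
AttributeError: 'float' object has no attribute 'round'
```

Emit:
step_arm --pt "591 -709 20 0 0 -0.914 85" --pt "591 -709 20 0 0 -0.914 85" --pt "591 -709 20 0 0 -0.914 85" --pt "591 -709 20 0 0 -0.914 85" --pt "591 -709 20 0 0 -0.914 85" --pt "591 -709 20 0 0 -0.914 85" --pt "591 -709 20 0 0 -0.914 85" --pt "591 -709 20 0 0 -0.914 85" --grip_force 40

```text
clock: 0.9
tcp_pos: [0.382, -0.2323, 0.2225]
orientation: [2.475, 1.935, -0.0]
contact_force: [1.0, -0.1, -0.9]
grip_width: 0.0848
gripper_force: 0.0
```

```bash
sed -i 's/o\["clock"\].round(2)/round(o["clock"],2)/;s/,o\["gripper_force"\].round(1)/,round(float(o["gripper_force"]),1)/' go.py; sleep 2; python3 go.py 527 269 200 76 0
```

```text
shift [521.5  19.7  22.4] turn [-0.      0.0002  0.0005]
t 0.9 tcp [ 382.  -232.3  222.5] j [ 0.74  0.13 -0.36  2.07  0.06  0.95  0.11] w 84.8 F [ 1.  -0.1 -0.9] 0.0 toolz [-0. -0. -1.] toolx [ 0.241  0.97  -0.   ]
```

Emit:
step_arm --pt "522 20 22 0 0 0 85" --pt "522 20 22 0 0 0 85" --pt "522 20 22 0 0 0 85" --pt "522 20 22 0 0 0 85" --pt "522 20 22 0 0 0 85" --pt "522 20 22 0 0 0 85" --pt "522 20 22 0 0 0 85" --pt "522 20 22 0 0 0 85"

```text
clock: 1.7
tcp_pos: [0.4936, 0.1513, 0.2056]
orientation: [2.476, 1.934, -0.0]
contact_force: [1.8, -0.6, 0.7]
grip_width: 0.0849
gripper_force: 0.0
```

```bash
sleep 1; python3 go.py 527 269 140 76 0
```

```text
shift [122.3   3.9  65.5] turn [ 0.      0.0004 -0.0002]
t 1.7 tcp [493.6 151.3 205.6] j [ 0.11  0.31 -0.63  1.93  0.22  0.98 -0.86] w 84.9 F [ 1.8 -0.6  0.7] 0.0 toolz [-0. -0. -1.] toolx [ 0.242  0.97  -0.   ]
```

Emit:
step_arm --pt "122 4 30 0 0 0 85" --pt "122 4 50 0 0 0 85" --pt "122 4 65 0 0 0 85" --pt "122 4 75 0 0 0 85" --pt "122 4 75 0 0 0 85" --pt "122 4 75 0 0 0 85"

```text
clock: 2.3
tcp_pos: [0.527, 0.2658, 0.131]
orientation: [2.476, 1.933, -0.001]
contact_force: [-0.4, -0.0, -0.8]
grip_width: 0.085
gripper_force: 0.0
```

```bash
sleep 1; python3 - <<'E'
from bench import r
from h import *
a=[]
for n in("scene","top"):
    f=r.grab_frame(n);np.savez(f"/tmp/{n}1.npz",**f);a.append(f["image"][:,:,::-1])
cv2.imwrite("pics/at1.png",np.vstack([cv2.resize(a[0][150:330,380:560],(540,300),interpolation=2) if 0 else cv2.resize(a[0][130:330,360:560],(400,400)),]))
E
python3 go.py 527 269 92 76 0
```

```text
shift [ 2.9 -1.5 40. ] turn [ 0.0017 -0.0003 -0.0017]
t 2.4 tcp [527.7 265.8 132. ] j [-0.12  0.52 -0.59  1.82  0.36  0.91 -1.13] w 85.0 F [ 0.3 -0.4  0. ] 0.0 toolz [ 0.002 -0.    -1.   ] toolx [0.244 0.97  0.   ]
```

View pics/at1.png

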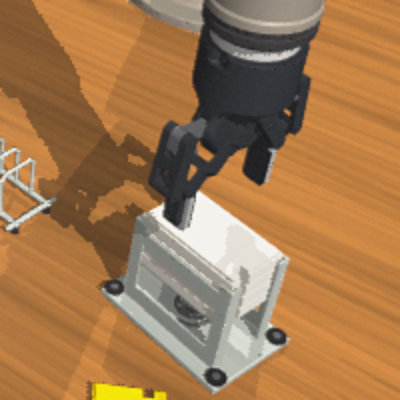

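Emit:
step_arm --pt "3 -1 20 0 0 0 85" --pt "3 -1 39 0 0 0 85" --pt "3 -1 39 0 0 0 75" --pt "3 -1 39 0 0 0 65" --pt "3 -1 39 0 0 0 65"

```text
clock: 2.9
tcp_pos: [0.5275, 0.2702, 0.0934]
orientation: [2.476, 1.933, 0.003]
contact_force: [-0.3, 0.1, 0.3]
grip_width: 0.0651
gripper_force: 0.0
```

```bash
sleep 1; python3 - <<'E'
from bench import r
from h import *
f=r.grab_frame("scene");np.savez(f"/tmp/s2.npz",**f)
cv2.imwrite("pics/at2.png",cv2.resize(f["image"][180:330,390:540,::-1],(600,600),interpolation=2))
C=cloud(f);I=f["image"].astype(int);c=np.array([.527,.269]);d=np.array([np.cos(np.radians(76)),np.sin(np.radians(76))]);e=np.array([d[1],-d[0]])
X=(C[...,:2]-c)@e;Y=(C[...,:2]-c)@d
m=(f["depth"]>0)&(abs(Y)<15e-3)&(abs(X)<60e-3)&(C[...,2]>.085)&(C[...,2]<.16)&(I.max(-1)<110)
print(m.sum());P=np.c_[X[m],Y[m],C[m][:,2]]*1000
print(P[np.argsort(P[:,2])][:25].round(1))
E
python3 go.py 527 269 92 76 0
```

```text
533
[[ 34.2  -6.5  85. ]
 [ 33.   -7.7  85.6]
 [ 34.1 -11.3  85.6]
 [ 34.1  -4.6  86.6]
 [ 33.5  -9.7  86.7]
 [ 34.2 -11.6  87.9]
 [ 33.4 -10.2  88.6]
 [ 34.2  -4.9  88.8]
 [ 33.2  -1.3  88.8]
 [ 34.6  -2.2  89. ]
 [ 35.  -13.4  89.3]
 [ 32.1  -4.9  90. ]
 [ 34.3 -12.   90. ]
 [ 34.3  -2.9  90.6]
 [ 34.6 -14.1  90.8]
 [ 35.6  -6.3  90.9]
 [ 33.1   9.4  90.9]
 [ 33.8 -10.4  91.1]
 [ 33.7 -12.8  91.4]
 [ 34.1  -1.1  92.1]
 [ 35.1   1.9  92.8]
 [ 34.2  -5.8  92.9]
 [ 38.4  -5.1  98.4]
 [ 39.1   6.3 101.5]
 [-34.   11.1 104.8]]
shift [-1.4 -0.1  1.3] turn [ 0.0018 -0.0014 -0.0003]
t 2.95 tcp [527.5 270.3  93.3] j [-0.15  0.57 -0.57  1.84  0.4   0.84 -1.16] w 65.0 F [-0.3  0.3  0.5] 0.0 toolz [ 0.002  0.001 -1.   ] toolx [0.242 0.97  0.001]
```

View pics/at2.png

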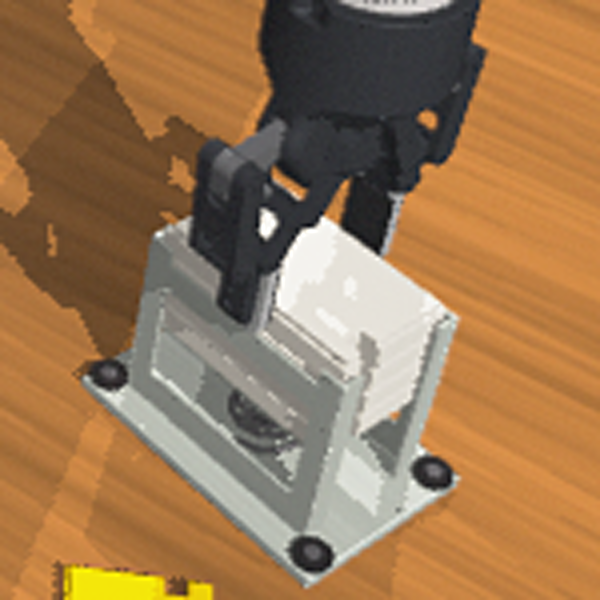

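The fingers straddle the plate above the cheeks, with tips at z about 98–100 near crop pixel (245,325). I'll close and lift.

Emit:
step_arm --pt "-1 0 1.5 0 0 0 60" --pt "-1 0 1.5 0 0 0 50" --pt "-1 0 1.5 0 0 0 50" --pt "-1 0 1.5 0 0 0 50" --pt "-1 0 1.5 0 0 0 50" --grip_force 50

```text
clock: 3.45
tcp_pos: [0.5266, 0.2692, 0.0905]
orientation: [2.475, 1.934, 0.001]
contact_force: [-0.3, 0.6, 0.1]
grip_width: 0.0588
gripper_force: 57.6
```

Emit:
step_arm --pt "0 0 -4 0 0 0 50" --pt "0 0 -10 0 0 0 50" --pt "0 0 -20 0 0 0 50" --pt "0 0 -40 0 0 0 50" --pt "0 0 -60 0 0 0 50" --pt "0 0 -80 0 0 0 50" --pt "0 0 -100 0 0 0 50" --pt "0 0 -120 0 0 0 50"

```text
clock: 4.25
tcp_pos: [0.5259, 0.2691, 0.2117]
orientation: [-2.475, -1.935, 0.0]
contact_force: [0.1, 0.6, -1.7]
grip_width: 0.0587
gripper_force: 57.3
```

```bash
sleep 1; python3 - <<'E'
from bench import r
from h import *
a=[]
for n in("scene","top"):
    f=r.grab_frame(n);np.savez(f"/tmp/{n}3.npz",**f);a.append(f["image"][:,:,::-1])
cv2.imwrite("pics/at3.png",np.hstack([cv2.resize(a[0][90:330,360:600],(400,400)),cv2.resize(a[1][150:310,140:300],(400,400))]))
E
python3 go.py 527 130 240 76 0
```

```text
shift [-136.3   33.6  -26.7] turn [ 0.0039 -0.0035  0.0004]
t 4.35 tcp [527.4 270.4 213.6] j [-0.09  0.43 -0.63  1.75  0.29  1.05 -1.07] w 58.6 F [-0.4 -0.5 -1.9] 57.4 toolz [ 0.005  0.002 -1.   ] toolx [0.241 0.97  0.004]
```

View pics/at3.png

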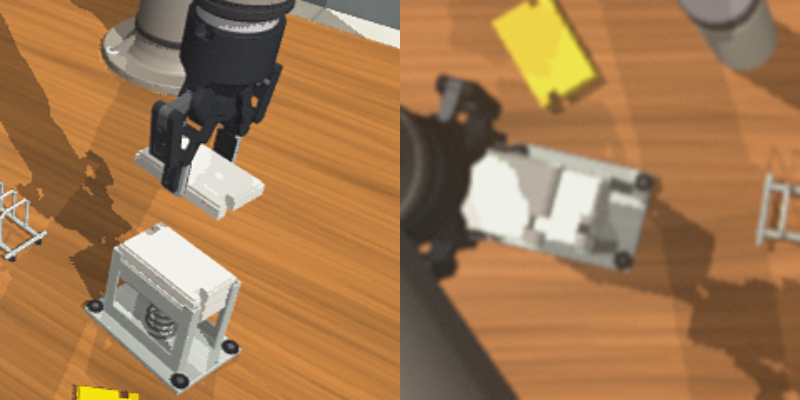

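The plate is held level above the dispenser (left half, about (205,180)), and the remaining three have risen. Next I fit a simple kinematic model from the logged poses to see which sideways tool directions the arm reaches.

```bash
cat > kin.py <<'E'
import numpy as np,itertools
from scipy.spatial.transform import Rotation as Ro
from scipy.optimize import least_squares
D=[([1.05,.478,.022,1.556,-.011,1.109,-.083],[271,-618,230.5],23.7),
([.74,.13,-.36,2.07,.06,.95,.11],[382,-232.3,222.5],76.05),([.11,.31,-.63,1.93,.22,.98,-.86],[493.6,151.3,205.6],76),
([-.12,.52,-.59,1.82,.36,.91,-1.13],[527.7,265.8,132],75.9),([-.15,.57,-.57,1.84,.4,.84,-1.16],[527.5,270.3,93.3],76),
([-.09,.43,-.63,1.75,.29,1.05,-1.07],[527.4,270.4,213.6],76.05)]
def fk(q,p,s):
    R=Ro.from_euler('z',p[0]+s[0]*q[0]);t=np.array([0,0,p[2]])
    def seg(R,t,roll,pitch,L,a): 
        R=R*Ro.from_euler('z',roll)*Ro.from_euler('y',pitch); return R,t+R.apply([a,0,L])
    R,t=seg(R,t,0,q[1],p[3],p[6]);R,t=seg(R,t,s[1]*q[2],q[3],p[4],p[7]);R,t=seg(R,t,s[2]*q[4],q[5],p[5],0)
    return R*Ro.from_euler('z',p[1]+s[3]*q[6]),t
def res(p,s):
    o=[]
    for q,t,az in D:
        R,x=fk(q,p,s);T=Ro.from_euler('z',az,degrees=True)*Ro.from_euler('x',np.pi)
        o+=list((x-t)/1000)+list(.3*(R.inv()*T).as_rotvec())
    return np.r_[o,1e-5*np.array(p[2:])]
if __name__=="__main__":
    out=[]
    for s in itertools.product([1,-1],repeat=4):
        for a in(0,np.pi/2,np.pi,-np.pi/2):
          for b in(0,np.pi):
            k=least_squares(res,[a,b,300,350,350,200,0,0],args=(s,),x_scale=[1,1,100,100,100,100,50,50]);out.append((k.cost,s,k.x))
    out.sort(key=lambda v:v[0])
    for v in out[:4]:print(v[0],v[1],v[2].round(3))
    np.save("/tmp/kin.npy",np.r_[out[0][2],out[0][1]])
E
time timeout 300 python3 kin.py
```

```text
0.00023815160123983584 (-1, -1, -1, -1) [-9.70000e-02  1.47400e+00  1.74962e+02  5.38421e+02  4.74020e+02
  1.77542e+02  2.07520e+01  3.74530e+01]
0.00023815160123984584 (-1, -1, -1, -1) [-9.70000e-02  1.47400e+00  1.74961e+02  5.38421e+02  4.74020e+02
  1.77542e+02  2.07520e+01  3.74530e+01]
0.0002381516012398878 (-1, -1, -1, -1) [-9.70000e-02  1.47400e+00  1.74961e+02  5.38421e+02  4.74020e+02
  1.77542e+02  2.07520e+01  3.74530e+01]
0.000238151601239895 (-1, -1, -1, -1) [-9.70000e-02 -4.80900e+00  1.74961e+02  5.38421e+02  4.74020e+02
  1.77542e+02  2.07520e+01  3.74530e+01]
real	0m18.089s
user	0m18.575s
sys	0m0.048s
```

```bash
cat > ik.py <<'E'
from kin import *
v=np.load("/tmp/kin.npy");p,s=v[:8],v[8:]
lo=np.array([-2.96,-.34,-1.41,.24,-1.37,.17,-2.96]);hi=np.array([2.96,2.1,1.46,2.44,4.51,1.92,2.96])
def Rt(az,pi): return Ro.from_euler('z',az,degrees=True)*Ro.from_euler('x',180,degrees=True)*Ro.from_euler('y',pi,degrees=True)
def ik(pos,R,seeds):
    best=None
    for q0 in seeds:
        f=lambda q:(lambda F:np.r_[(F[1]-pos)/1000,.3*(F[0].inv()*R).as_rotvec(),.003*(q-q0)*0,])(fk(q,p,s))
        k=least_squares(f,np.clip(q0,lo+.02,hi-.02),bounds=(lo,hi),max_nfev=60)
        if best is None or k.cost<best[0]: best=(k.cost,k.x)
        if best[0]<1e-7:break
    return best
E
cat > t.py <<'E'
from ik import *
rng=np.random.default_rng(0)
q=np.array([-.09,.43,-.63,1.75,.29,1.05,-1.07]);seeds=[q]+[rng.uniform(lo,hi) for _ in range(12)]
c=np.array([512,30,66.])
for az in(81,261):
  for pi in(90,75,60,45,-45,-60,-75,-90):
    R=Rt(az,pi);d=R.apply([0,0,1]);b=ik(c+12.5*d,R,seeds);print(az,pi,d.round(2),"err %.4f"%np.sqrt(2*b[0]),b[1].round(2))
E
timeout 500 python3 t.py
```

```text
81 90 [ 0.16  0.99 -0.  ] err 0.0000 [ 0.87  1.11 -0.92  2.03 -1.01  0.93  0.93]
81 75 [ 0.15  0.95 -0.26] err 0.0000 [ 0.8   0.94 -0.83  2.05 -0.98  0.83  0.85]
81 60 [ 0.14  0.86 -0.5 ] err 0.0000 [ 0.72  0.81 -0.77  2.06 -0.87  0.71  0.7 ]
81 45 [ 0.11  0.7  -0.71] err 0.0000 [ 0.61  0.69 -0.69  2.07 -0.68  0.61  0.47]
81 -45 [-0.11 -0.7  -0.71] err 0.0000 [-0.04  0.66 -0.43  1.96  0.98  1.29 -1.24]
81 -60 [-0.14 -0.86 -0.5 ] err 0.0000 [-0.19  0.71 -0.28  1.93  1.03  1.46 -1.28]
81 -75 [-0.15 -0.95 -0.26] err 0.0000 [-0.38  0.77 -0.07  1.91  1.04  1.58 -1.28]
81 -90 [-0.16 -0.99 -0.  ] err 0.0000 [-0.56  0.85  0.16  1.88  1.05  1.67 -1.25]
261 90 [-0.16 -0.99 -0.  ] err 0.0000 [-0.95  1.    0.68  1.88  0.8   1.37  2.12]
261 75 [-0.15 -0.95 -0.26] err 0.0000 [-0.83  0.85  0.53  1.9   0.78  1.28  2.1 ]
261 60 [-0.14 -0.86 -0.5 ] err 0.0000 [-0.68  0.72  0.36  1.93  0.76  1.18  2.1 ]
261 45 [-0.11 -0.7  -0.71] err 0.0000 [-1.26  1.34  1.46  1.93 -0.64  1.03 -2.94]
261 -45 [ 0.11  0.7  -0.71] err 0.0000 [ 0.32  0.59 -0.31  2.07 -0.97  0.77 -2.43]
261 -60 [ 0.14  0.86 -0.5 ] err 0.0000 [ 0.59  0.73 -0.59  2.06 -1.02  0.81 -2.33]
261 -75 [ 0.15  0.95 -0.26] err 0.0000 [ 0.71  0.88 -0.72  2.05 -1.07  0.91 -2.22]
261 -90 [ 0.16  0.99 -0.  ] err 0.0000 [ 0.79  1.02 -0.79  2.03 -1.11  1.03 -2.13]
```

```bash
python3 go.py 514 42.4 200 81 90; cat > t.py <<'E'
from ik import *
rng=np.random.default_rng(0)
seeds=[np.array([.87,1.11,-.92,2.03,-1.01,.93,.93])]+[rng.uniform(lo,hi) for _ in range(10)]
for nm,c,az,pi in(("rack1 hi",[514,42,200],81,90),("rack2",[510,20,80],81,-55),("rack2up",[510,20,200],81,-55),("stage hi",[560,-295,120],103.7,35),("stage",[560,-295,25],103.7,35)):
    b=ik(np.array(c,float),Rt(az,pi),seeds);print(nm,"err %.4f"%np.sqrt(2*b[0]),b[1].round(2));seeds[0]=b[1]
E
python3 t.py
```

```text
shift [-224.5   42.    13. ] turn [ 0.0713  1.5664 -0.065 ]
t 4.35 tcp [527.4 270.4 213.6] j [-0.09  0.43 -0.63  1.75  0.29  1.05 -1.07] w 58.6 F [-0.4 -0.5 -1.9] 57.4 toolz [ 0.005  0.002 -1.   ] toolx [0.241 0.97  0.004]
rack1 hi err 0.0000 [ 0.93  0.84 -1.04  2.05 -1.12  1.02  0.75]
rack2 err 0.0000 [-0.34  0.62 -0.07  1.94  0.9   1.31 -1.16]
rack2up err 0.0000 [-0.44  0.43  0.06  1.91  0.82  1.42 -0.94]
stage hi err 0.0000 [ 0.82  0.72 -0.48  1.55 -0.14  1.35  0.67]
stage err 0.0000 [ 0.75  0.84 -0.38  1.57 -0.16  1.22  0.75]
```

Emit:
step_arm --pt "-224 42 -30 0.071 1.566 -0.065 50" --pt "-224 42 -30 0.071 1.566 -0.065 50" --pt "-224 42 -30 0.071 1.566 -0.065 50" --pt "-224 42 -30 0.071 1.566 -0.065 50" --pt "-224 42 -30 0.071 1.566 -0.065 50" --pt "-224 42 -30 0.071 1.566 -0.065 50" --pt "-224 42 -30 0.071 1.566 -0.065 50" --pt "-224 42 -30 0.071 1.566 -0.065 50"

```text
clock: 5.15
tcp_pos: [0.514, 0.0374, 0.2401]
orientation: [-1.821, -1.483, -0.913]
contact_force: [0.6, 1.2, -3.2]
grip_width: 0.0586
gripper_force: 57.4
```

```bash
sleep 1; python3 go.py 514 42.4 180 81 90
```

```text
shift [-46.4   1.1  38.6] turn [ 0.017   0.6122 -0.042 ]
t 5.15 tcp [514.   37.4 240.1] j [ 1.1   0.61 -1.    1.98 -0.59  0.92  0.38] w 58.6 F [ 0.6  1.2 -3.2] 57.4 toolz [ 0.131  0.808 -0.575] toolx [0.134 0.56  0.818]
```

Emit:
step_arm --pt "-46 1 39 0.017 0.612 -0.042 50" --pt "-46 1 39 0.017 0.612 -0.042 50" --pt "-46 1 39 0.017 0.612 -0.042 50" --pt "-46 1 39 0.017 0.612 -0.042 50" --pt "-46 1 39 0.017 0.612 -0.042 50" --pt "-46 1 39 0.017 0.612 -0.042 50"

```text
clock: 5.75
tcp_pos: [0.5124, 0.0467, 0.1775]
orientation: [-1.323, -1.127, -1.314]
contact_force: [-0.5, 0.3, -1.0]
grip_width: 0.0586
gripper_force: 57.6
```

```bash
sleep 1; python3 go.py 514 42.4 122 81 90
```

```text
shift [-55.5   2.7  -4. ] turn [-0.0054 -0.0002 -0.0079]
t 5.75 tcp [512.4  46.7 177.5] j [ 1.2   1.22 -1.04  1.96 -0.67  0.97  0.76] w 58.6 F [-0.5  0.3 -1. ] 57.6 toolz [0.151 0.989 0.   ] toolx [ 0.008 -0.001  1.   ]
```

Emit:
step_arm --pt "-20 2.7 -4 -0.005 0 -0.008 50" --pt "-40 2.7 -4 -0.005 0 -0.008 50" --pt "-53 2.7 -4 -0.005 0 -0.008 50" --pt "-53 2.7 -4 -0.005 0 -0.008 50" --pt "-53 2.7 -4 -0.005 0 -0.008 50"

```text
clock: 6.25
tcp_pos: [0.5147, 0.0428, 0.1282]
orientation: [-1.322, -1.14, -1.324]
contact_force: [-0.4, -0.2, -1.3]
grip_width: 0.0587
gripper_force: 57.5
```

```bash
sleep 1; python3 - <<'E'
from bench import r
from h import *
a=[]
d=np.array([np.cos(np.radians(81.2)),np.sin(np.radians(81.2))]);e=np.array([d[1],-d[0]]);c=np.array([.5124,.0297])
for n in("scene","top"):
    f=r.grab_frame(n);np.savez(f"/tmp/{n}4.npz",**f);a.append(f["image"][:,:,::-1])
    C=cloud(f);X=(C[...,:2]-c)@e;Y=(C[...,:2]-c)@d;Z=C[...,2];I=f["image"].astype(int)
    ok=(f["depth"]>0)&(abs(X)<.05)&(abs(Y)<.05)
    m=ok&(Z>.066)&(Z<.2)&(I.min(-1)>140)
    P=np.c_[X[m],Y[m],Z[m]]*1000
    print(n,len(P),"z",np.percentile(P[:,2],[1,99]).round(1))
    for z0 in range(66,190,14):
        q=P[(P[:,2]>=z0)&(P[:,2]<z0+14)]
        if len(q)>5:print(z0,len(q),"X",np.percentile(q[:,0],[2,98]).round(1),"Y",np.percentile(q[:,1],[2,50,98]).round(1))
    m=ok&(Z>.045)&(Z<.064)&(I.max(-1)-I.min(-1)<40)&(abs(X)<.02);print("loopsY",np.histogram(Y[m]*1000,bins=np.arange(-45,46,3)))
cv2.imwrite("pics/at4.png",np.hstack([cv2.resize(a[0][110:270,280:440],(400,400)),cv2.resize(a[1][170:290,250:370],(400,400))]))
E
python3 go.py 514 42.4 122 81 90
```

```text
scene 1184 z [ 78.1 178. ]
66 23 X [-28.9  29.4] Y [ 3.3  8.5 10.1]
80 175 X [-27.8  31.5] Y [ 0.4  8.4 11.8]
94 114 X [-26.9  31.5] Y [ 0.   6.4 10.9]
108 163 X [-29.2  31. ] Y [ 0.6  8.6 10.6]
122 117 X [-35.1  34.7] Y [ 1.4  8.  10.8]
136 219 X [-28.7  36.7] Y [-25.1   6.9  11.3]
150 114 X [-28.1  31.3] Y [ 1.3  8.5 11.1]
164 247 X [-28.   30.6] Y [-2.9  8.2 11.2]
178 12 X [-25.   28.3] Y [ 2.5  7.2 11.1]
loopsY (array([ 0,  0,  0,  7,  8,  0,  0,  0,  0,  0,  2,  1,  3,  0,  0,  0,  0,
        0, 13, 20,  0,  0,  0,  0,  0,  7, 26,  1,  0,  0]), array([-45, -42, -39, -36, -33, -30, -27, -24, -21, -18, -15, -12,  -9,
        -6,  -3,   0,   3,   6,   9,  12,  15,  18,  21,  24,  27,  30,
        33,  36,  39,  42,  45]))
top 281 z [137.4 179.8]
136 54 X [-34.2  35.9] Y [-27.5  -6.7   6.8]
164 166 X [-28.4  28. ] Y [-4.3  2.   9.5]
178 56 X [-27.9  29.3] Y [-2.6  4.6  9.1]
loopsY (array([ 0,  0,  0, 14,  9,  0,  0,  0,  0,  0,  9, 19,  0,  0,  0,  0,  0,
        0,  0,  0,  0,  0,  0,  0,  0, 19, 12,  0,  0,  0]), array([-45, -42, -39, -36, -33, -30, -27, -24, -21, -18, -15, -12,  -9,
        -6,  -3,   0,   3,   6,   9,  12,  15,  18,  21,  24,  27,  30,
        33,  36,  39,  42,  45]))
shift [-6.4 -0.8 -0.5] turn [-0.0031  0.0036  0.0068]
t 6.35 tcp [514.8  42.8 128.4] j [ 1.18  1.29 -0.98  1.93 -0.63  0.96  0.81] w 58.8 F [ 0.   0.1 -1.8] 57.5 toolz [ 0.153  0.988 -0.004] toolx [-0.006  0.005  1.   ]
```

View pics/at4.png

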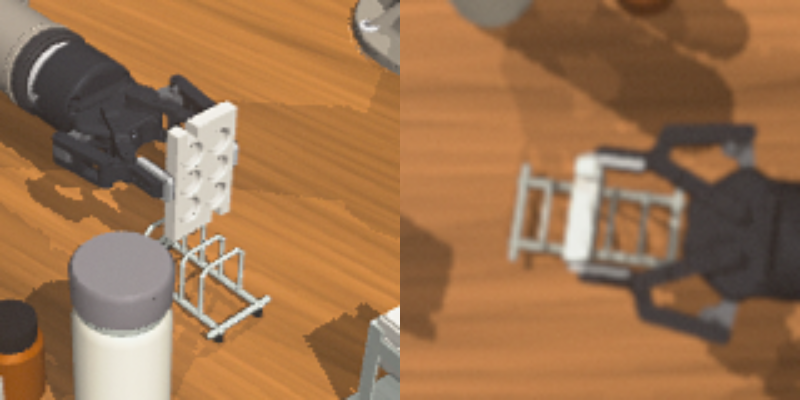

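The plate hangs vertically, wells toward +y, at left (200,170) over the rack. The top view has it at about (582,212), slightly toward +y of the middle slot. Refining this with a face fit.

```bash
python3 - <<'E'
from h import *
d=np.array([np.cos(np.radians(81.2)),np.sin(np.radians(81.2))]);e=np.array([d[1],-d[0]]);c=np.array([.5124,.0297])
for n in("scene4","top4","scene0","top0"):
    f=load(n);C=cloud(f);X=(C[...,:2]-c)@e*1000;Y=(C[...,:2]-c)@d*1000;Z=C[...,2]*1000;I=f["image"].astype(int)
    ok=(f["depth"]>0)&(abs(X)<40)
    if n=="scene4":
        m=ok&(Z>85)&(Z<175)&(abs(X)<27)&(I.min(-1)>140)&(Y>4)&(Y<13);P=np.c_[X[m],Z[m]-128,Y[m]]
        A=np.c_[P[:,:2],np.ones(len(P))];w=np.ones(len(P),bool)
        for _ in range(15):
            k=np.linalg.lstsq(A[w],P[w,2],rcond=None)[0];rr=P[:,2]-A@k;w=(abs(rr-0)<1.0)|((rr>0)&(rr<2))
        print("face Y at centre",k[2].round(2),"dY/dX,dY/dZ",k[:2].round(4),w.sum(),len(P),np.histogram(P[:,2],bins=np.arange(4,13)))
    if n=="top4":
        m=ok&(Z>172)&(abs(X)<27)&(I.min(-1)>140)&(abs(Y)<20);print("top edge Y",np.percentile(Y[m],[5,25,50,75,95]).round(1),np.median(Z[m]))
    m=ok&(Z>50)&(Z<64)&(abs(X)<20)&(I.max(-1)-I.min(-1)<40)&(abs(Y)<40)
    for y0 in(-33,-11,11,33):
        q=Y[m&(abs(Y-y0)<6)];print(n,y0,len(q),np.median(q).round(2) if len(q) else 0)
    m=ok&(Z>40)&(Z<64)&(I.max(-1)-I.min(-1)<40)&(abs(Y)<40)&(abs(X)>18);print("X ends",np.percentile(X[m],[2,98]).round(1))
E
```

```text
face Y at centre 9.84 dY/dX,dY/dZ [-0.0031  0.0067] 335 563 (array([ 32,  31,  35,  44, 102, 187,  98,  30]), array([ 4,  5,  6,  7,  8,  9, 10, 11, 12]))
scene4 -33 15 -32.7
scene4 -11 6 -9.64
scene4 11 33 12.12
scene4 33 34 34.02
X ends [-23.7  23.7]
top edge Y [-3.6 -0.8  2.7  6.1  8.9] 176.9847592464171
top4 -33 23 -33.31
top4 -11 28 -11.48
top4 11 0 0
top4 33 31 32.47
X ends [-23.9  21.4]
scene0 -33 28 -32.28
scene0 -11 30 -10.05
scene0 11 33 11.82
scene0 33 30 33.96
X ends [-22.8  24.6]
top0 -33 31 -33.4
top0 -11 27 -11.45
top0 11 29 10.56
top0 33 33 32.82
X ends [-23.9  22. ]
```

Emit:
step_arm --pt "0 -0.5 -2.5 -0.003 0.004 0.007 50" --pt "0 -0.5 -2.5 -0.003 0.004 0.007 50" --pt "-10 -0.5 -2.5 -0.003 0.004 0.007 50" --pt "-20 -0.5 -2.5 -0.003 0.004 0.007 50" --pt "-30 -0.5 -2.5 -0.003 0.004 0.007 50" --pt "-30 -0.5 -2.5 -0.003 0.004 0.007 50"

```text
clock: 6.95
tcp_pos: [0.5136, 0.0401, 0.0952]
orientation: [-1.325, -1.126, -1.322]
contact_force: [-0.0, 0.0, -2.3]
grip_width: 0.0586
gripper_force: 57.5
```

```bash
sleep 1; python3 go.py 514 40 66 81 90
```

```text
shift [-29.2   0.5  -0.1] turn [ 0.0009 -0.0011 -0.0041]
t 6.95 tcp [513.6  40.1  95.2] j [ 1.17  1.35 -0.95  1.9  -0.6   0.96  0.84] w 58.6 F [-0.   0.  -2.3] 57.5 toolz [0.157 0.988 0.001] toolx [ 0.004 -0.002  1.   ]
```

Emit:
step_arm --pt "-10 0 0 0 0 0 50" --pt "-19 0 0 0 0 0 50" --pt "-26 0 0 0 0 0 50" --pt "-28 0 0 0 0 0 50" --pt "-29 0 0 0 0 0 50" --pt "-29 0 0 0 0 0 50"

```text
clock: 7.55
tcp_pos: [0.5139, 0.0402, 0.0684]
orientation: [-1.324, -1.129, -1.324]
contact_force: [0.2, 0.1, -1.4]
grip_width: 0.0586
gripper_force: 57.6
```

```bash
sleep 1; python3 go.py 514 40 66 81 90
```

```text
shift [-2.4  0.2 -0.2] turn [ 0.0003 -0.0012 -0.0015]
t 7.55 tcp [513.9  40.2  68.4] j [ 1.16  1.39 -0.92  1.88 -0.58  0.96  0.86] w 58.6 F [ 0.2  0.1 -1.4] 57.6 toolz [0.157 0.988 0.001] toolx [ 0.001 -0.001  1.   ]
```

Emit:
step_arm --pt "-1 0 0 0 0 0 50" --pt "-2 0 0 0 0 0 50" --pt "-3 0 0 0 0 0 50" --pt "-3 0 0 0 0 0 50"

```text
clock: 7.95
tcp_pos: [0.5138, 0.0401, 0.0652]
orientation: [-1.324, -1.129, -1.324]
contact_force: [0.4, 0.6, -1.9]
grip_width: 0.0588
gripper_force: 57.6
```

Emit:
step_arm --pt "-0.5 0 0 0 0 0 50" --pt "-1 0 0 0 0 0 50" --pt "-1 0 0 0 0 0 50"

```text
clock: 8.25
tcp_pos: [0.5138, 0.0403, 0.0651]
orientation: [-1.322, -1.128, -1.324]
contact_force: [-0.5, -1.1, 3.5]
grip_width: 0.0588
gripper_force: 57.8
```

Emit:
step_arm --pt "0 0 0 0 0 0 63" --pt "0 0 0 0 0 0 70" --pt "0 0 0 0 0 0 85" --pt "0 0 0 0 0 0 85" --pt "0 0 -20 0 0 0 85" --pt "0 0 -50 0 0 0 85" --pt "0 0 -90 0 0 0 85" --pt "30 0 -120 0 0 0 85"

```text
clock: 9.05
tcp_pos: [0.4941, -0.0806, 0.091]
orientation: [-1.328, -1.124, -1.321]
contact_force: [1.6, -0.2, 0.1]
grip_width: 0.0849
gripper_force: 0.0
```

```bash
sleep 1; cat > meas.py <<'E'
from bench import r
from h import *
import sys
d=np.array([np.cos(np.radians(81.2)),np.sin(np.radians(81.2))]);e=np.array([d[1],-d[0]]);c=np.array([.5124,.0297])
for n in("scene","top"):
    f=r.grab_frame(n);np.savez(f"/tmp/{n}5.npz",**f)
    C=cloud(f);X=(C[...,:2]-c)@e*1000;Y=(C[...,:2]-c)@d*1000;Z=C[...,2]*1000;I=f["image"].astype(int)
    ok=(f["depth"]>0)&(abs(X)<40)&(abs(Y)<20)&(I.min(-1)>140)
    if n=="scene":
        m=ok&(Z>66)&(Z<112)&(abs(X)<27)&(Y>-9);P=np.c_[X[m],Z[m]-64,Y[m]]
        A=np.c_[P[:,:2],np.ones(len(P))];w=P[:,2]>np.percentile(P[:,2],40)
        for _ in range(15):
            k=np.linalg.lstsq(A[w],P[w,2],rcond=None)[0];rr=P[:,2]-A@k;w=(abs(rr)<1.0)|((rr>0)&(rr<2))
        print("face Y at z64",k[2].round(2),"slopes",k[:2].round(4),w.sum(),len(P))
    m=ok&(Z>70);print(n,m.sum(),"X",np.percentile(X[m],[1,99]).round(1),"Y",np.percentile(Y[m],[2,50,98]).round(1),"Z",np.percentile(Z[m],[1,99]).round(1))
E
python3 meas.py; python3 go.py 490 -80 250 81 0
```

```text
face Y at z64 6.87 slopes [-0.0031  0.0071] 166 328
scene 528 X [-30.   30.9] Y [-4.4  5.3  8.4] Z [ 71.  115.6]
top 200 X [-30.1  28.4] Y [-7.6 -1.1  6.2] Z [ 83. 117.]
shift [154.4  -7.1   1.7] turn [ 0.0069 -1.5679 -0.0042]
t 9.15 tcp [496.9 -83.4  95.6] j [ 1.27  1.3  -0.87  1.77 -0.53  1.21  0.79] w 85.1 F [ 0.7  0.2 -0.1] 0.0 toolz [ 0.163  0.987 -0.003] toolx [-0.001  0.003  1.   ]
```

Emit:
step_arm --pt "50 0 0 0 -0.1 0 85" --pt "100 -7 2 0.007 -1.568 -0.004 85" --pt "150 -7 2 0.007 -1.568 -0.004 85" --pt "155 -7 2 0.007 -1.568 -0.004 85" --pt "155 -7 2 0.007 -1.568 -0.004 85" --pt "155 -7 2 0.007 -1.568 -0.004 85" --pt "155 -7 20 0.007 -1.568 -0.004 85" --pt "155 -7 50 0.007 -1.568 -0.004 85"

```text
clock: 9.95
tcp_pos: [0.4967, -0.0295, 0.2495]
orientation: [-2.137, -1.827, -0.486]
contact_force: [1.2, 0.8, -0.3]
grip_width: 0.0853
gripper_force: 0.0
```

```bash
sleep 1; python3 go.py 526 116 250 81 -55
```

```text
shift [133.9   6.3  63.7] turn [ 1.1000e-03 -1.4069e+00  8.0000e-04]
t 9.95 tcp [496.7 -29.5 249.5] j [ 0.95  0.33 -0.87  1.93 -0.24  0.99  0.08] w 85.3 F [ 1.2  0.8 -0.3] 0.0 toolz [ 0.068  0.427 -0.902] toolx [0.14  0.891 0.432]
```

Emit:
step_arm --pt "134 6 64 0.001 -1.407 0.001 85" --pt "134 6 64 0.001 -1.407 0.001 85" --pt "134 6 64 0.001 -1.407 0.001 85" --pt "134 6 64 0.001 -1.407 0.001 85" --pt "134 6 64 0.001 -1.407 0.001 85" --pt "134 6 64 0.001 -1.407 0.001 85" --pt "134 6 64 0.001 -1.407 0.001 85" --pt "134 6 64 0.001 -1.407 0.001 85"

```text
clock: 10.75
tcp_pos: [0.5243, 0.1193, 0.2506]
orientation: [2.008, 1.731, -0.671]
contact_force: [0.0, -0.1, 0.2]
grip_width: 0.0847
gripper_force: 0.0
```

```bash
sleep 1; python3 go.py 526 116 126 81 -55
```

```text
shift [ 71.8   3.1 101.8] turn [-0.0005 -0.3216  0.01  ]
t 10.75 tcp [524.3 119.3 250.6] j [-0.15  0.54 -0.64  1.66  0.65  1.63 -1.11] w 84.7 F [ 0.  -0.1  0.2] 0.0 toolz [-0.095 -0.588 -0.803] toolx [ 0.116  0.795 -0.596]
```

Emit:
step_arm --pt "10 1 10 0 -0.15 0.005 85" --pt "35 3 50 0 -0.322 0.01 85" --pt "72 3 102 0 -0.322 0.01 85" --pt "72 3 102 0 -0.322 0.01 85" --pt "72 3 102 0 -0.322 0.01 85" --pt "72 3 102 0 -0.322 0.01 85"

```text
clock: 11.35
tcp_pos: [0.5269, 0.1154, 0.1277]
orientation: [1.8, 1.53, -0.928]
contact_force: [-0.0, 0.6, 0.3]
grip_width: 0.0851
gripper_force: 0.0
```

```bash
sleep 1; python3 go.py 512 27 63 81 -55
```

```text
shift [  0.8  -0.5 110.6] turn [-0.0033 -0.0071 -0.0026]
t 11.35 tcp [526.9 115.4 127.7] j [-0.32  0.83 -0.52  1.64  0.8   1.73 -1.33] w 85.1 F [-0.   0.6  0.3] 0.0 toolz [-0.131 -0.804 -0.579] toolx [ 0.093  0.572 -0.815]
```

Emit:
step_arm --pt "1 -0.5 25 -0.003 -0.007 -0.003 85" --pt "1 -0.5 50 -0.003 -0.007 -0.003 85" --pt "1 -0.5 75 -0.003 -0.007 -0.003 85" --pt "1 -0.5 95 -0.003 -0.007 -0.003 85" --pt "1 -0.5 108 -0.003 -0.007 -0.003 85" --pt "1 -0.5 111 -0.003 -0.007 -0.003 80" --pt "1 -0.5 111 -0.003 -0.007 -0.003 70"

```text
clock: 12.05
tcp_pos: [0.5115, 0.0267, 0.0612]
orientation: [1.789, 1.53, -0.934]
contact_force: [-0.7, 0.3, -0.4]
grip_width: 0.0699
gripper_force: 0.0
```

```bash
sleep 1; python3 go.py 512 27 63 81 -55; python3 - <<'E'
from bench import r
from h import *
a=[]
for n in("scene","top"):
    f=r.grab_frame(n);np.savez(f"/tmp/{n}6.npz",**f);a.append(f["image"][:,:,::-1])
cv2.imwrite("pics/at6.png",np.hstack([cv2.resize(a[0][140:300,290:450],(400,400)),cv2.resize(a[1][170:290,230:350],(400,400))]))
E
```

```text
shift [-1.3  0.4 -1.3] turn [-0.0006  0.0011  0.0015]
t 12.05 tcp [511.5  26.7  61.2] j [-0.23  0.86 -0.48  1.8   0.89  1.58 -1.38] w 69.9 F [-0.7  0.3 -0.4] 0.0 toolz [-0.129 -0.81  -0.573] toolx [ 0.088  0.566 -0.82 ]
```

View pics/at6.png

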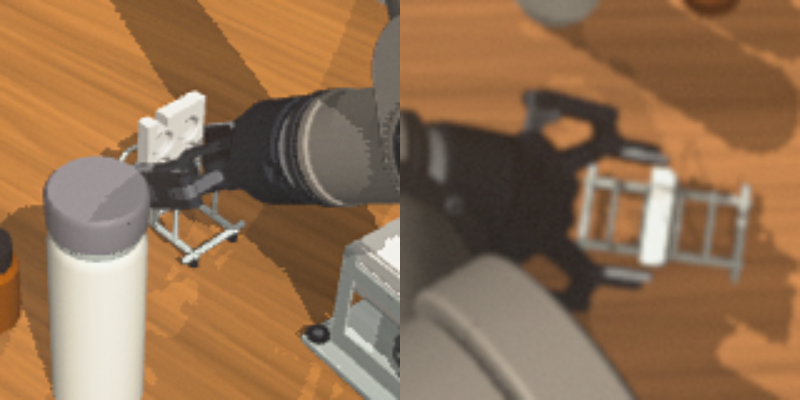

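Both fingers straddle the standing plate (top view tips near (655,155) and (650,280), plate at (657,217)). Closing.

Emit:
step_arm --pt "-1 0.5 -1 0 0 0 65" --pt "-1 0.5 -1 0 0 0 55" --pt "-1 0.5 -1 0 0 0 50" --pt "-1 0.5 -1 0 0 0 50" --pt "-1 0.5 -1 0 0 0 50" --pt "-1 0.5 -1 0 0 0 50" --grip_force 60

```text
clock: 12.75
tcp_pos: [0.5121, 0.0275, 0.0628]
orientation: [1.788, 1.53, -0.934]
contact_force: [-0.0, 2.9, 5.1]
grip_width: 0.0579
gripper_force: 62.9
```

```bash
sleep 1; python3 go.py 511.5 27 190 81 -55
```

```text
shift [-104.7   -0.7  -72.3] turn [0.0005 0.0019 0.002 ]
t 12.75 tcp [512.1  27.5  62.8] j [-0.24  0.86 -0.48  1.8   0.89  1.58 -1.38] w 57.9 F [-0.   2.9  5.1] 62.9 toolz [-0.128 -0.81  -0.572] toolx [ 0.087  0.565 -0.82 ]
```

Emit:
step_arm --pt "-4 0 -3 0 0 0 50" --pt "-12 0 -8 0 0 0 50" --pt "-25 0 -17 0 0 0 50" --pt "-42 0 -29 0 0 0 50" --pt "-62 0 -43 0 0 0 50" --pt "-84 0 -58 0 0 0 50" --pt "-105 -1 -72 0 0 0 50" --pt "-124 -1 -85 0 0 0 50"

```text
clock: 13.55
tcp_pos: [0.5106, 0.0255, 0.2146]
orientation: [1.789, 1.53, -0.934]
contact_force: [1.6, 0.1, -2.2]
grip_width: 0.0579
gripper_force: 64.2
```

```bash
sleep 1; python3 meas.py; python3 go.py 540 -250 200 103.7 35
```

```text
shift [-139.    71.   230.2] turn [-0.0735  1.549  -0.4332]
t 13.6 tcp [511.7  26.1 218. ] j [-0.2   0.63 -0.53  1.77  0.81  1.74 -1.2 ] w 57.6 F [0.5 0.3 1.5] 64.2 toolz [-0.127 -0.809 -0.574] toolx [ 0.092  0.566 -0.819]Traceback (most recent call last):
  File "meas.py", line 11, in <module>
    A=np.c_[P[:,:2],np.ones(len(P))];w=P[:,2]>np.percentile(P[:,2],40)
                                              ~~~~~~~~~~~~~^^^^^^^^^^^
    return _quantile_unchecked(
        a, q, axis, out, overwrite_input, method, keepdims, weights)
    return _ureduce(a,
                    func=_quantile_ureduce_func,
    ...<5 lines>...
                    overwrite_input=overwrite_input,
                    method=method)
    r = func(a, **kwargs)
    result = _quantile(arr,
                       quantiles=q,
    ...<2 lines>...
                       out=out,
                       weights=wgt)
    slices_having_nans = np.isnan(arr[-1, ...])
                                  ~~~^^^^^^^^^
IndexError: index -1 is out of bounds for axis 0 with size 0
```

Emit:
step_arm --pt "-139 71 230 -0.073 1.549 -0.433 50" --pt "-139 71 230 -0.073 1.549 -0.433 50" --pt "-139 71 230 -0.073 1.549 -0.433 50" --pt "-139 71 230 -0.073 1.549 -0.433 50" --pt "-139 71 230 -0.073 1.549 -0.433 50" --pt "-139 71 230 -0.073 1.549 -0.433 50" --pt "-139 71 230 -0.073 1.549 -0.433 50" --pt "-139 71 230 -0.073 1.549 -0.433 50"

```text
clock: 14.4
tcp_pos: [0.5383, -0.2531, 0.196]
orientation: [-1.959, -2.224, -0.086]
contact_force: [1.0, 1.1, -2.7]
grip_width: 0.0578
gripper_force: 64.5
```

```bash
sleep 1; python3 go.py 560 -294 130 103.7 35
```

```text
shift [-53.8  20.9  56.3] turn [-0.0273  0.4353 -0.1275]
t 14.4 tcp [ 538.3 -253.1  196. ] j [ 0.88  0.56 -0.69  1.63  0.23  1.2   0.27] w 57.8 F [ 1.   1.1 -2.7] 64.5 toolz [-0.094  0.159 -0.983] toolx [-0.118  0.978  0.17 ]
```

Emit:
step_arm --pt "-54 21 56 -0.027 0.435 -0.128 50" --pt "-54 21 56 -0.027 0.435 -0.128 50" --pt "-54 21 56 -0.027 0.435 -0.128 50" --pt "-54 21 56 -0.027 0.435 -0.128 50" --pt "-58 21 80 -0.027 0.435 -0.128 50" --pt "-63 21 110 -0.027 0.435 -0.128 50" --pt "-63 21 110 -0.027 0.435 -0.128 50" --pt "-63 21 110 -0.027 0.435 -0.128 50"

```text
clock: 15.2
tcp_pos: [0.5573, -0.2911, 0.0762]
orientation: [-1.613, -2.062, -0.501]
contact_force: [0.8, 0.0, -0.6]
grip_width: 0.0576
gripper_force: 64.8
```

```bash
sleep 1; cat > m2.py <<'E'
from bench import r
from h import *
import sys
tag,z0,z1=sys.argv[1],float(sys.argv[2]),float(sys.argv[3])
c=np.array([.5605,-.2955]);d=np.array([np.cos(np.radians(103.7)),np.sin(np.radians(103.7))]);e=np.array([d[1],-d[0]]);a=[]
for n in("scene","top"):
    f=r.grab_frame(n);np.savez(f"/tmp/{n}{tag}.npz",**f);a.append(f["image"][:,:,::-1])
    C=cloud(f);X=(C[...,:2]-c)@e*1000;Y=(C[...,:2]-c)@d*1000;Z=C[...,2]*1000;I=f["image"].astype(int)
    ok=(f["depth"]>0)&(abs(X)<55)&(abs(Y)<85)&(I.min(-1)>135)&(Z>z0)&(Z<z1)
    k,l,s,cc=cv2.connectedComponentsWithStats(ok.astype(np.uint8));m=l==1+np.argmax(s[1:,4])
    P=np.c_[X[m],Y[m],Z[m]]
    k=np.linalg.lstsq(np.c_[P[:,:2],np.ones(len(P))],P[:,2],rcond=None)[0]
    for _ in range(20):
        rr=P[:,2]-np.c_[P[:,:2],np.ones(len(P))]@k;w=(rr>-1)&(rr<2.5);k=np.linalg.lstsq(np.c_[P[w,:2],np.ones(w.sum())],P[w,2],rcond=None)[0]
    print(n,len(P),"plane slope x,y",k[:2].round(3),"z",k[2].round(1),w.sum(),"rect local",rect(P[w]/1000))
    for t in(-40,-25,-10,10,25,40):
        q=P[w&(abs(P[:,1]-t)<5)];
        if len(q)>5:print("  y",t,"x",np.percentile(q[:,0],[1,99]).round(1),end="")
    for t in(-20,-5,5,20):
        q=P[w&(abs(P[:,0]-t)<5)];
        if len(q)>5:print("  x",t,"y",np.percentile(q[:,1],[1,99]).round(1),end="")
    print()
if len(sys.argv)>4:cv2.imwrite(f"pics/st{tag}.png",np.hstack([cv2.resize(a[0][90:250,150:310],(400,400)),cv2.resize(a[1][150:270,385:505],(400,400))]))
E
python3 m2.py 7 60 110 v;python3 go.py 560 -294 75 103.7 35
```

```text
scene 689 plane slope x,y [ 0.021 -0.004] z 84.6 199 rect local (array([0.8, 5.2]), array([102.6,  65.4]), 90.0)
  y -40 x [-31.1  -8.6]  y -25 x [-29.2  -0.6]  y -10 x [-29.9  11.7]  y 10 x [-29.9  33.4]  y 25 x [-29.5  11.8]  y 40 x [-30.8  24.4]  x -20 y [-43.5  54.9]  x -5 y [-34.6  56. ]  x 5 y [-15.8  50.4]  x 20 y [11.8 55.5]
top 1083 plane slope x,y [ 0.001 -0.014] z 86.2 268 rect local (array([-1.3,  4.4]), array([59.8, 99.3]), 0.1)
  y -40 x [-25.3   7. ]  y -25 x [-28.2   4.1]  y -10 x [-27.9  25.8]  y 10 x [-30.3  28.4]  y 25 x [-29.8  28.1]  y 40 x [-30.6  28.5]  x -20 y [-42.   51.2]  x -5 y [-44.5  50.4]  x 5 y [-37.3  53.5]  x 20 y [-11.8  52.5]
shift [-3.3  1.1  0.3] turn [-0.0024  0.0067  0.003 ]
t 15.3 tcp [ 558.3 -291.8   77.2] j [ 1.    0.96 -0.73  1.4   0.11  1.34  0.61] w 58.0 F [ 0.3  0.1 -1.5] 64.8 toolz [-0.137  0.551 -0.823] toolx [-0.198  0.799  0.568]
```

View pics/st7.png

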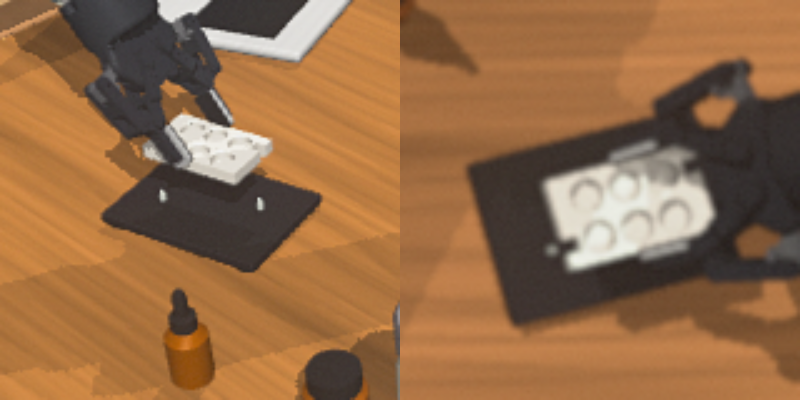

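The plate is wells-up and level over the stage (left (205,150)), with both pins visible below at (163,195) and (260,204). It sits about 4.7 mm too far along +y. Correcting and lowering to just above the pins.

```bash
python3 go.py 559.4 -296.4 37.5 103.7 35
```

```text
shift [-26.4  -0.   30. ] turn [-0.0024  0.0067  0.003 ]
t 15.3 tcp [ 558.3 -291.8   77.2] j [ 1.    0.96 -0.73  1.4   0.11  1.34  0.61] w 58.0 F [ 0.3  0.1 -1.5] 64.8 toolz [-0.137  0.551 -0.823] toolx [-0.198  0.799  0.568]
```

Emit:
step_arm --pt "-9 0 10 0 0 0 50" --pt "-18 0 20 -0.002 0.004 0.002 50" --pt "-26 0 30 -0.002 0.004 0.002 50" --pt "-26 0 30 -0.002 0.004 0.002 50" --pt "-26 0 30 -0.002 0.004 0.002 50" --pt "-26 0 30 -0.002 0.004 0.002 50"

```text
clock: 15.9
tcp_pos: [0.5582, -0.2962, 0.0352]
orientation: [-1.615, -2.055, -0.508]
contact_force: [-0.2, -0.1, -1.4]
grip_width: 0.0576
gripper_force: 64.8
```

```bash
sleep 1; python3 m2.py 8 30 75; python3 go.py 559.4 -296.4 37.5 103.7 35; python3 - <<'E'
from h import *
a=load("scene8")["image"][130:210,180:290,::-1];b=load("top8")["image"][175:255,390:500,::-1]
cv2.imwrite("pics/z8.png",np.hstack([cv2.resize(x,(396,288),interpolation=2) for x in(a,b)]))
E
```

```text
scene 679 plane slope x,y [ 0.018 -0.002] z 43.6 171 rect local (array([0.7, 0.8]), array([65.2, 99.8]), 1.3)
  y -40 x [-30.8  -5.9]  y -25 x [-31.3  -3.3]  y -10 x [-28.7   8.5]  y 10 x [-30.9  25.5]  y 25 x [-31.2  29.8]  y 40 x [-28.3  25.8]  x -20 y [-49.  49.]  x -5 y [-39.4  48. ]  x 5 y [-18.4  48.9]  x 20 y [ 6.8 47.5]
top 996 plane slope x,y [ 0.003 -0.001] z 44.9 205 rect local (array([-2.3, -0.5]), array([59.6, 98.9]), 0.1)
  y -40 x [-28.3   7.5]  y -25 x [-30.8   1.5]  y -10 x [-28.   22.4]  y 10 x [-31.9  26.7]  y 25 x [-31.3  24.6]  y 40 x [-31.5  24.6]  x -20 y [-49.7  47.4]  x -5 y [-46.6  47.6]  x 5 y [-46.3  41.7]  x 20 y [-15.5  46.1]
shift [ 0.9  1.1 -1.9] turn [-0.0011  0.0001 -0.0007]
t 16.0 tcp [ 558.3 -296.4   35.5] j [ 1.    1.01 -0.71  1.39  0.13  1.3   0.62] w 57.6 F [ 0.9  0.8 -1.6] 64.8 toolz [-0.137  0.557 -0.819] toolx [-0.193  0.796  0.573]
```

View pics/z8.png

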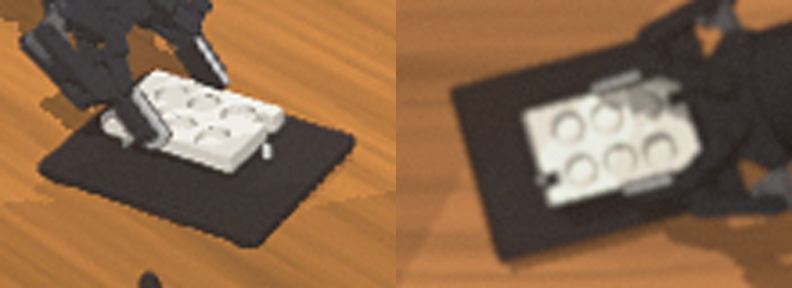

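Emit:
step_arm --pt "0 1.2 0 0 0 0 50" --pt "0 1.2 0 0 0 0 50" --pt "-2 1.2 3 0 0 0 50" --pt "-4 1.2 5.5 0 0 0 50" --pt "-4.6 1.2 6.5 0 0 0 50" --pt "-5.7 1.2 8.2 0 0 0 50" --pt "-5.7 1.2 8.2 0 0 0 50"

```text
clock: 16.7
tcp_pos: [0.5588, -0.2959, 0.0245]
orientation: [-1.615, -2.055, -0.507]
contact_force: [0.3, -0.4, -0.6]
grip_width: 0.0575
gripper_force: 64.8
```

```bash
sleep 1; python3 go.py 559.4 -296.4 19.5 103.7 35
```

```text
shift [-3.4  0.5  3.7] turn [-0.0021 -0.0007 -0.0014]
t 16.7 tcp [ 558.8 -295.9   24.5] j [ 1.    1.02 -0.7   1.39  0.13  1.29  0.62] w 57.5 F [ 0.3 -0.4 -0.6] 64.8 toolz [-0.138  0.557 -0.819] toolx [-0.193  0.796  0.574]
```

Emit:
step_arm --pt "-1.1 0.2 1.6 0 0 0 50" --pt "-1.7 0.2 2.5 0 0 0 50" --pt "-2.0 0.2 2.9 0 0 0 50" --pt "-2.3 0.2 3.3 0 0 0 50" --pt "-2.3 0.2 3.3 0 0 0 50"

```text
clock: 17.2
tcp_pos: [0.5591, -0.2959, 0.0208]
orientation: [-1.615, -2.055, -0.507]
contact_force: [-0.9, 0.0, -2.1]
grip_width: 0.058
gripper_force: 64.8
```

Emit:
step_arm --pt "-0.3 0 0.4 0 0 0 50" --pt "-0.6 0 0.8 0 0 0 50" --pt "-0.6 0 0.8 0 0 0 50"

```text
clock: 17.5
tcp_pos: [0.5592, -0.296, 0.0204]
orientation: [-1.615, -2.055, -0.507]
contact_force: [-0.7, -0.3, 1.5]
grip_width: 0.0577
gripper_force: 65.2
```

Emit:
step_arm --pt "-0.3 0 0.4 0 0 0 50" --pt "-0.5 0 0.7 0 0 0 50" --pt "-0.5 0 0.7 0 0 0 50"

```text
clock: 17.8
tcp_pos: [0.5592, -0.296, 0.0203]
orientation: [-1.615, -2.055, -0.508]
contact_force: [-2.5, -0.7, 6.8]
grip_width: 0.0575
gripper_force: 65.8
```

```bash
sleep 1; python3 m2.py 9 19 55; python3 go.py 559.4 -296.4 19.5 103.7 35
```

```text
scene 632 plane slope x,y [ 0.008 -0.001] z 28.9 171 rect local (array([ 3. , -0.1]), array([99.9, 66.7]), 89.5)
  y -40 x [-30.5  -4.8]  y -25 x [-28.7   4.6]  y -10 x [-27.4  11.3]  y 10 x [-29.4  29. ]  y 25 x [-30.1   2.3]  y 40 x [-29.3  28.2]  x -20 y [-48.2  48. ]  x -5 y [-41.3  46.5]  x 5 y [-25.7  48.6]  x 20 y [ 8.2 49.4]
top 933 plane slope x,y [-0.016  0.018] z 30.3 143 rect local (array([-1.3, -0.7]), array([100.2,  59. ]), 89.4)
  y -40 x [-28.4   6.6]  y -25 x [-29.8  -2. ]  y -10 x [-27.2  24. ]  y 10 x [-28.8  28.2]  y 40 x [-25.4  28. ]  x -20 y [-46.8  38.8]  x -5 y [-49.6  43.7]  x 5 y [-45.2  48.3]  x 20 y [-17.1  47.7]
shift [-0.8  0.1  0.4] turn [-0.0017 -0.0008 -0.0009]
t 17.9 tcp [ 559.2 -296.    20.3] j [ 0.99  1.03 -0.7   1.39  0.14  1.29  0.62] w 57.5 F [-2.9 -1.5  7.9] 65.8 toolz [-0.138  0.558 -0.819] toolx [-0.193  0.796  0.574]
```

Emit:
step_arm --pt "-0.2 0 -0.2 0 0 0 59" --pt "-0.2 0 -0.2 0 0 0 63" --pt "-0.2 0 -0.2 0 0 0 72" --pt "-0.2 0 -0.2 0 0 0 85" --pt "-0.2 0 -0.2 0 0 0 85" --pt "0 0 -15 0 0 0 85" --pt "0 0 -50 0 0 0 85" --pt "0 0 -95 0 0 0 85"

```text
clock: 18.7
tcp_pos: [0.5715, -0.3487, 0.0973]
orientation: [-1.612, -2.053, -0.507]
contact_force: [0.6, 0.0, -0.6]
grip_width: 0.0847
gripper_force: 0.0
```

Emit:
step_arm --pt "0 0 -50 0 0 0 85" --pt "-15 0 -100 0 0 0 85" --pt "-15 0 -140 0 0 0 85" --pt "-15 0 -150 0 0 0 85" --pt "-15 0 -150 0 0 0 85"

```text
clock: 19.2
tcp_pos: [0.5965, -0.4458, 0.2132]
orientation: [-1.619, -2.057, -0.509]
contact_force: [0.7, 0.4, -1.2]
grip_width: 0.0847
gripper_force: 0.0
```

```bash
sleep 2; python3 m2.py 10 19 55; python3 go.py 559.4 -296.4 19.5 103.7 35; python3 - <<'E'
from h import *
f=load("scene10");a=f["image"][120:210,170:300,::-1];t=load("top10")["image"];b=t[165:255,390:520,::-1]
x=np.hstack([cv2.resize(v,(400,277),interpolation=2) for v in(a,b)])
cv2.imwrite("pics/z10.png",np.vstack([x,cv2.resize(f["image"][150:400,150:560,::-1],(400,244)).repeat(2,1)[:, :800]*0+np.hstack([cv2.resize(f["image"][150:400,150:560,::-1],(400,244)),cv2.resize(t[100:300,130:458,::-1],(400,244))])]))
E
```

```text
scene 775 plane slope x,y [-0.003  0.005] z 28.9 177 rect local (array([ 0.8, -1.1]), array([98.5, 60.7]), 89.4)
  y -40 x [-27.3  24.3]  y -25 x [-27.4  29.6]  y -10 x [-25.5  28.4]  y 10 x [-26.7  30. ]  y 25 x [-1.5 31.3]  y 40 x [-28.6  28.2]  x -20 y [-48.2  46.6]  x -5 y [-49.5  42.7]  x 5 y [-48.3  45.1]  x 20 y [-48.8  47.1]
top 1044 plane slope x,y [-0.003  0.003] z 29.8 244 rect local (array([-0.9, -1.8]), array([59.3, 99.7]), 0.2)
  y -40 x [-30.  26.]  y -25 x [-30.2  27.9]  y -10 x [-29.4  28.5]  y 10 x [-29.   27.6]  y 25 x [-29.8  28.3]  y 40 x [-29.6  27.2]  x -20 y [-49.8  46.2]  x -5 y [-51.1  47.6]  x 5 y [-49.8  46. ]  x 20 y [-44.7  46.8]
shift [ 14.2   0.4 243. ] turn [-0.0031 -0.0017 -0.0006]
t 19.3 tcp [ 595.6 -443.4  210.2] j [ 0.97  1.02 -0.68  0.86  0.11  1.81  0.68] w 85.1 F [-0.1 -0.1 -1. ] 0.0 toolz [-0.139  0.558 -0.818] toolx [-0.193  0.795  0.575]
```

View pics/z10.png

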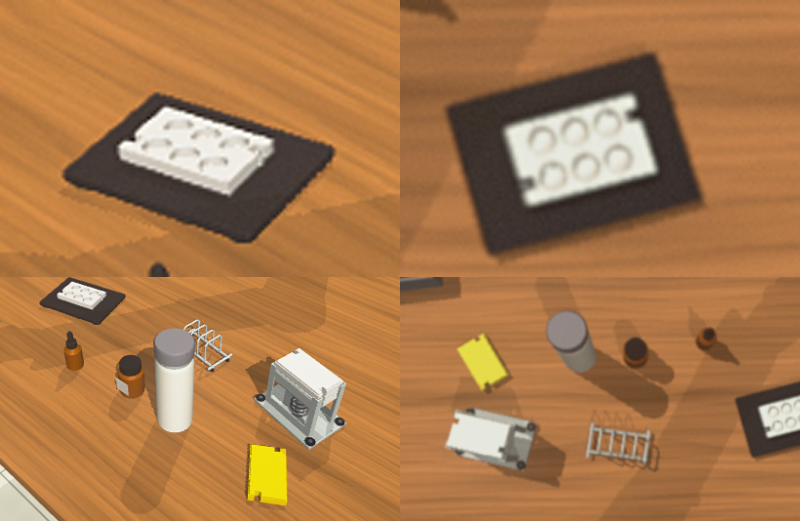

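The plate lies flat and wells-up on the stage, its notches over the pins (crop (527,183) and (633,113)). The top face is at about 29 mm with slopes under 0.005; if it were caught on the pins it would sit at 34 mm or more. The dispenser stack has risen, and the flask and bottles stand where they were.

```bash
python3 -c "
from bench import r
print(r.hand_in())"
```

```text
the job is handed in; nothing more can be done
None
```

The top plate is turned over and lies flat and wells-up on the filming stage with its notches over the pins; the other three plates rose in the dispenser, the flask and bottles were left alone, and I handed the job in at about 19 s of the 61 s allowed.

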